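# Set out the scenery on a game table's footprint plates

### The arm

A 6-joint arm with a two-finger parallel gripper is mounted at the origin on the work surface. World frame = base frame: x ahead of the robot, y to its left, z up, the work surface at z = 0. Lengths are in m, angles in degrees, forces in N, time in s.
With the tool pointing down it reaches from about 0.2 to 0.875 m from the base axis. Payload 3.4 kg.
Tool frame: the origin (TCP) lies between the finger pads; the fingertips stand 8 mm ahead of it and the grasp point (between the pads) lies 11 mm behind it (robot.tip_reach is the z of the fingertips in the tool frame, in m); z points along the fingers, y is the direction in which the jaws open and shut (so a half turn about z gives the same grasp; the last joint's range is limited). The gripper opens to 94 mm and grips with 3 to 60 N. Pads are 16 mm wide; open, the fingers measure 119 mm over their backs; the gripper's body (75 mm by 177 mm) begins 78 mm behind the grasp point.
Start: joints at [-76.375, 15.808, 86.224, -0, 77.962, -6.933], TCP at [0.202, -0.538, 0.213] pointing down, gripper open.
Joint ranges: [-165.64, 165.64], [-43.16, 119.46], [12.63, 154.43], [-67.54, 247.53], [6.08, 155.33], [-154.97, 154.97]. Speed limits (degrees/s): [147.25, 147.25, 180, 180, 180, 180].

### API

Orientations are given as [roll, pitch, yaw] about the fixed x, y, z axes, in that order (R = Rz(yaw) Ry(pitch) Rx(roll)).
In Python, from workcell import robot gives the robot as it stands. The module is installed in compiled form; this text tells all that it offers. Calls block until the motion is done:
- robot.movep(position, orientation): joint-space move of the TCP to a pose.
- robot.movel(position, attitude=None, vel=0.15, f_stop=None): straight line of the TCP; attitude=None keeps the orientation; vel is the mean speed in m/s. With f_stop (N) it stops when the force on the tool has changed by that much, and returns True; else False.
- robot.move_joints(angles): joint-space move.
- robot.move_gripper(opening, newtons=None): opening from 0.0 (shut) to 1.0 (fully open); newtons is the grip in N (None keeps the last); returns when the fingers have stopped.
- robot.sleep(seconds).
- robot.solve_ik(position, orientation): joint angles nearest the present ones, or None.
- robot.get_state(): the state.
- robot.snapshot(name): name is "scene" or "top" or "wrist"; returns a dict with "img" (400x640x3 uint8, red, green, blue), "depth" (400x640 float32, m along the optical axis (not along the pixel's ray), 0 where there is no reading), "fx", "fy", "cx", "cy" (pixels), "dist_coeffs" ([k1, k2, p1, p2, k3] as OpenCV has them; the pictures are not rectified), "origin" and "rotation" of the camera in the world. Camera axes: x right, y up, looking along -z (the intrinsics and any distortion apply to the point x, -y, -z); pixel columns grow to the right and rows downward; lengths in m; the calibration is good to about 2 mm. A picture is of the moment at which its call begins.
A pose or a line that the arm cannot do raises robot.Unreachable and nothing moves.
- robot.finish_job(): hands the job in, once; it reports no verdict.
Trained networks look in a picture, given as the dict that the camera call returned (one of the last four; its "shot" number tells which), for a name from the list of things; names that differ only in an ending like _2 or _b are one class to them, and where a whole thing is asked for, a point or a joint stands for the part that bears it (a point fixed in the world has none). Each returns a list of dicts, best first, with "confidence" (0 to 1); they miss things now and then, are a little off and sometimes report something else, mostly with a low value. They report only what shows in the picture. A call takes as long as a camera call.
- robot.find_in(picture, label): "xyz" ([x, y, z] in m, in world coordinates, good to about 4 mm: the middle of the surface that is visible of it).
- robot.silhouettes(picture, label): "region" (400x640 bool, what is visible of it).
The state is a dict: "time_s": time; "q": joint angles; "dq": joint speeds; "tau": joint torques, N m; "position": TCP position; "eef_rot": TCP orientation; "wrist_force": force on the tool from outside, world axes, zero at the start; "moment": the same for the moment, N m; "gripper_width": opening from 0.0 (shut) to 1.0 (fully open).
Only numpy, scipy, OpenCV 4.12 (cv2) and the standard library are available. Lean on these libraries where they do the work, as an engineer would, in place of code of your own. Each camera call takes 0.05 s, during which the arm holds its last target.

### The job

Set up the table for the next game: stand each of the four loose grey scenery pieces (large round tower, square house, long broken wall, slim round column) on the wooden footprint plate that matches its base in shape and size, upright, centred on the outline drawn there, the house and the wall turned to line up with it. Set them down gently rather than dropping them, and leave the little dead tree and the standing stone where they are.

Things in the scene. Friction and masses are not known exactly. Their poses are not given: they have to be found in the camera images.
- tower_mid (a point): Round scenery tower with a notched top, 92 mm high, 110 to 230 g: shaft 48 mm in diameter up to 80 mm, on a round base 64 mm in diameter. Plain grey plastic, loose, on a base 6 mm thick. The point is its centre, half-way up: 46 mm above its underside; z up. Any yaw will do.
- house_mid (a point): Square scenery house with a pitched roof, 85 mm high, 95 to 200 g: upright walls 46 by 46 mm from 6 to 58 mm above the underside, the roof rising inside that square, on a square base 62 by 62 mm. Plain grey plastic, loose, on a base 6 mm thick. The point is its centre, half-way up: 43 mm above its underside; z up. x runs along the roof ridge, x and y are square to the walls. It may stand any of four ways round on its plate.
- wall_mid (a point): Piece of long broken scenery wall, 62 mm high in the middle and lower (40 to 56 mm) towards the ends, 80 to 170 g: 100 mm long and 18 mm thick, on a rectangular base 110 by 40 mm. Plain grey plastic, loose, on a base 6 mm thick. The point is its centre, half-way up: 31 mm above its underside; z up. x runs along its length, y through its thickness. It may stand either way round on its plate.
- column_mid (a point): Slim broken scenery column, 68 mm high, 40 to 85 g: shaft 24 mm in diameter up to 62 mm, on a round base 40 mm in diameter. Plain grey plastic, loose, on a base 6 mm thick. The point is its centre, half-way up: 34 mm above its underside; z up. Any yaw will do.
- plate_large_round: Large round brown wooden footprint plate, 88 mm in diameter, for the tower. It lies fixed and flat, a disc; 3 mm thick with a thin dark outline of the matching base drawn on top, 12 mm inside its edge. Origin: centre of its underside, so its top is 3 mm above it; z up.
- plate_square: Square brown wooden footprint plate, 86 by 86 mm, for the house. It lies fixed and flat, a square slab; 3 mm thick with a thin dark outline of the matching base drawn on top, 12 mm inside its edge. Origin: centre of its underside, so its top is 3 mm above it; z up, x and y along its sides.
- plate_long: Long brown wooden footprint plate, 134 by 64 mm, for the wall. It lies fixed and flat, a rectangular slab; 3 mm thick with a thin dark outline of the matching base drawn on top, 12 mm inside its edge. Origin: centre of its underside, so its top is 3 mm above it; z up, x along its length, y along its width.
- plate_small_round: Small round brown wooden footprint plate, 64 mm in diameter, for the column. It lies fixed and flat, a disc; 3 mm thick with a thin dark outline of the matching base drawn on top, 12 mm inside its edge. Origin: centre of its underside, so its top is 3 mm above it; z up.
- tree_mid (a point): Bystander, not to be moved: loose model of a bare dead tree, about 72 mm high, branches within 20 mm of its axis, on a round black base 32 mm in diameter. The point is on its axis 35 mm above its underside.
- stone_mid (a point): Bystander, not to be moved: loose model of a pale standing stone, about 53 mm high, 18 by 12 mm, on a round black base 32 mm in diameter. The point is on its axis 26 mm above its underside.

How it is judged:
By the outcome, as a careful person would: the job done as asked, in the order asked, and still so for the second after the job is handed in, with the robot touching nothing.
It also fails if it takes over 120 s, if anything falls off the work surface, if the arm or the gripper's body presses on something with over 40 N, if the wrist force passes 120 N, or if a joint passes its speed limit or range.

## Working session

There is one attempt and no reset: what is moved stays moved. The work goes in short steps, each a Python script; the robot and the scene stay as the last script left them, time stands still between calls to the robot, and variables do not carry over. Pictures are saved under pics/ and viewed, and the job is handed in when it is done.

```bash
mkdir -p pics; ls; python3 - <<'E'
from workcell import robot
import cv2,numpy as np
for n in ["scene","top","wrist"]:
    p=robot.snapshot(n)
    cv2.imwrite(f"pics/{n}0.png",p["img"][:,:,::-1])
    np.set_printoptions(precision=4,suppress=True)
    print(n,p["fx"],p["fy"],p["cx"],p["cy"],p["dist_coeffs"],p["origin"],p["rotation"])
s=robot.get_state();print(s)
E
```

```text
pics
scene 453.86069237597604 453.86069237597604 322.54984552930597 199.1033253988502 [-0.0269  0.      0.      0.      0.    ] [1.1427 0.0649 0.8589] [38.0659 -0.7007 97.7432]
top 366.3565741002335 366.3565741002335 317.812373827028 195.47768011717977 [-0.0773  0.      0.      0.      0.    ] [ 0.3622 -0.0102  1.0437] [  8.317    0.5962 -89.1283]
wrist 343.2287313520303 343.2287313520303 321.3949316431125 197.52864659432103 [-0.0735  0.      0.      0.      0.    ] [ 0.2698 -0.5123  0.3843] [-14.5682   0.0505 -69.3999]
{'time_s': 0.15, 'q': array([-76.3741,  15.8386,  86.276 ,  -0.0032,  77.9608,  -6.9319]), 'dq': array([-0.0221, -0.1332, -0.2025, -0.0688, -0.0398, -0.1211]), 'tau': array([  0.0017, -40.4922, -23.7433,   0.0702,   0.0315,  -0.0001]), 'position': array([ 0.2018, -0.538 ,  0.2128]), 'eef_rot': array([-179.9248,   -0.006 ,   20.5585]), 'wrist_force': array([-0.7536, -0.0472,  0.3573]), 'moment': array([-0.0057, -0.0083,  0.0615]), 'gripper_width': 0.9993429889751133}
```

View pics/scene0.png

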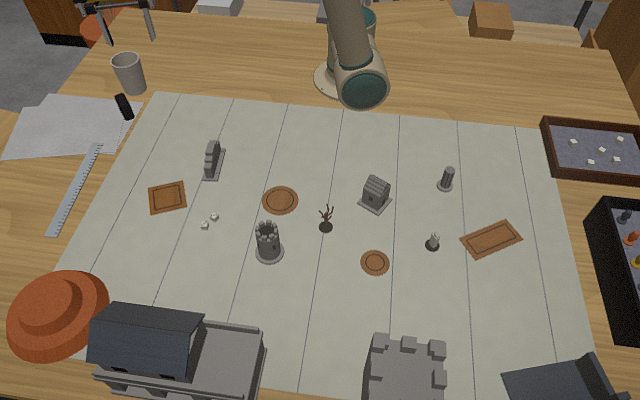

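View pics/top0.png

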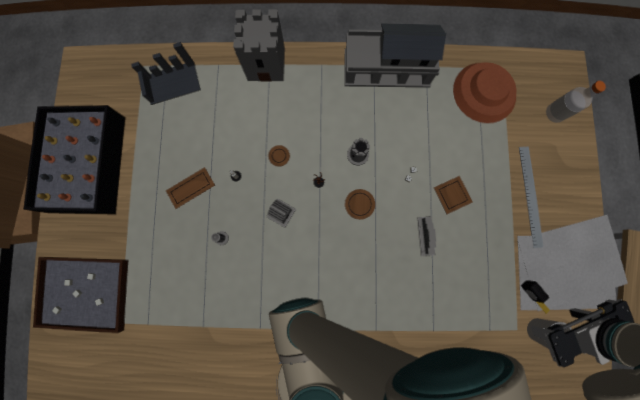

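View pics/wrist0.png

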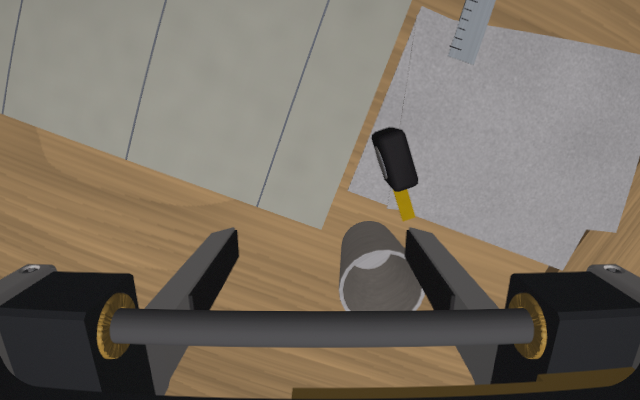

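The scene camera shows the pieces clearly: wall at (212,160), tower (268,242), house (375,193) and column (446,178). The plates are at square (167,197), large round (280,200), small round (375,262) and long (491,239). The tree is at (326,220) and the stone at (432,242).

```bash
cat > h.py <<'E'
from workcell import robot
import cv2,numpy as np
from scipy.spatial.transform import Rotation as Ro
np.set_printoptions(precision=4,suppress=True)
def cam(p):
    K=np.array([[p["fx"],0,p["cx"]],[0,p["fy"],p["cy"]],[0,0,1]])
    R=Ro.from_euler('xyz',p["rotation"],degrees=True).as_matrix()@np.diag([1,-1,-1]) if np.ndim(p["rotation"])==1 else np.array(p["rotation"])@np.diag([1,-1,-1])
    return K,np.array(p["dist_coeffs"],float),np.array(p["origin"]),R
def rays(p,uv):
    K,d,o,R=cam(p)
    n=cv2.undistortPoints(np.array(uv,float).reshape(-1,1,2),K,d).reshape(-1,2)
    return o,np.c_[n,np.ones(len(n))]@R.T
def onplane(p,uv,z):
    o,r=rays(p,uv); t=(z-o[2])/r[:,2]; return (o+r*t[:,None])
def project(p,X):
    K,d,o,R=cam(p)
    Xc=(np.array(X,float).reshape(-1,3)-o)@R
    return cv2.projectPoints(Xc,np.zeros(3),np.zeros(3),K,d)[0].reshape(-1,2)
def cloud(p,mask=None):
    v,u=np.nonzero((p["depth"]>0)&(mask if mask is not None else True))
    o,r=rays(p,np.c_[u,v]); return o+r*p["depth"][v,u][:,None],np.c_[u,v]
names=["tower_mid","house_mid","wall_mid","column_mid","plate_large_round","plate_square","plate_long","plate_small_round","tree_mid","stone_mid"]
def save(p,n): cv2.imwrite(f"pics/{n}.png",p["img"][:,:,::-1])
E
python3 - <<'E'
from h import *
for c in ["scene","top"]:
    p=robot.snapshot(c)
    P,_=cloud(p); print(c,"table z median",np.median(P[(abs(P[:,0]-.45)<.2)&(abs(P[:,1])<.3),2]))
    for n in names:
        r=robot.find_in(p,n)
        print(n,[(np.round(x["xyz"],3),round(x["confidence"],2)) for x in r[:2]])
E
```

```text
scene table z median -0.0001781068135363606
tower_mid [(array([ 0.651, -0.103,  0.065]), 0.81)]
house_mid [(array([0.478, 0.107, 0.047]), 0.57), (array([0.535, 0.38 , 0.008]), 0.24)]
wall_mid [(array([ 0.422, -0.296,  0.031]), 0.79), (array([ 0.649, -0.103,  0.062]), 0.55)]
column_mid []
plate_large_round [(array([ 0.492, -0.115,  0.003]), 0.71)]
plate_square [(array([ 0.524, -0.384,  0.004]), 0.68)]
plate_long [(array([0.533, 0.377, 0.006]), 0.97)]
plate_small_round [(array([0.633, 0.117, 0.007]), 0.6)]
tree_mid [(array([0.558, 0.003, 0.004]), 0.68)]
stone_mid [(array([0.576, 0.243, 0.018]), 0.65)]
top table z median 0.0021704924312311302
tower_mid [(array([ 0.626, -0.105,  0.082]), 0.56)]
house_mid [(array([0.456, 0.106, 0.065]), 0.58)]
wall_mid [(array([ 0.403, -0.296,  0.033]), 0.81)]
column_mid [(array([0.386, 0.273, 0.028]), 0.45)]
plate_large_round [(array([ 0.49 , -0.114,  0.004]), 0.7)]
plate_square [(array([ 0.518, -0.385,  0.001]), 0.87)]
plate_long [(array([0.527, 0.373, 0.002]), 0.79)]
plate_small_round [(array([0.629, 0.123, 0.006]), 0.6)]
tree_mid [(array([ 0.629, -0.104,  0.08 ]), 0.27)]
stone_mid [(array([0.567, 0.243, 0.   ]), 0.41)]
```

```bash
cat >> h.py <<'E'
import pickle
def grab(name):
    p=robot.snapshot("wrist"); save(p,name); pickle.dump({k:p[k] for k in p},open(f"pics/{name}.pkl","wb")); return p
E
python3 - <<'E'
from h import *
robot.movel([0.202,-0.538,0.27],vel=0.2)
for i,(x,y) in enumerate([(0.42,-0.33),(0.44,-0.02),(0.42,0.28)]):
    robot.movep([x,y,0.26],[180,0,0]); robot.sleep(0.3)
    p=grab(f"w{i}"); s=robot.get_state(); print(s["time_s"],s["q"],p["origin"],p["rotation"],s["position"])
E
python3 -c "
import cv2,numpy as np
cv2.imwrite('pics/wm.png',np.vstack([cv2.resize(cv2.imread(f'pics/w{i}.png')[:280],None,fx=.7,fy=.7) for i in range(3)]))"
```

```text
3.1917 [-45.694   10.9404  86.2659  -0.0042  82.7928  44.3685] [ 0.4922 -0.3306  0.4315] [-14.573   -0.0238 -90.0352] [ 0.4196 -0.3306  0.26  ]
4.725 [-11.7402   2.5647  96.1699  -0.0049  81.2783  78.3273] [ 0.5129 -0.0206  0.4314] [-14.5835  -0.0234 -90.0396] [ 0.4401 -0.0206  0.2599]
6.225 [ 25.7042   8.3053  89.5616  -0.0035  82.122  115.7863] [0.493  0.2793 0.4317] [-14.5569  -0.0242 -90.0519] [0.4203 0.2793 0.2601]
```

View pics/wm.png

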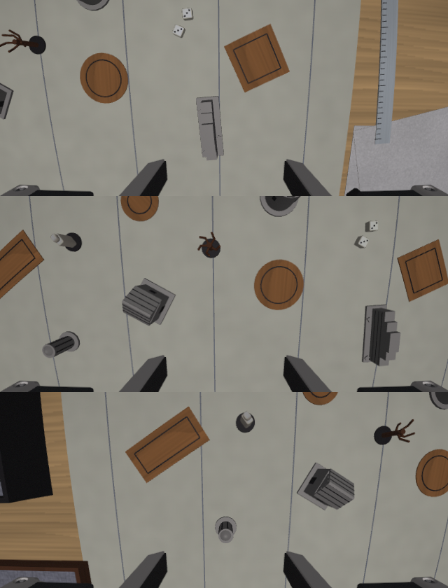

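```bash

python3 - <<'E'
from h import *
for i,(x,y,yaw) in enumerate([(0.56,0.2,0),(0.56,-0.12,0),(0.64,-0.30,180),(0.68,0.0,180),(0.60,0.28,180)]):
    try:
        robot.movep([x,y,0.26],[180,0,yaw]); robot.sleep(0.3)
    except robot.Unreachable as e: print(i,e); continue
    p=grab(f"w{i+3}"); s=robot.get_state(); print(i+3,s["time_s"],s["q"],p["origin"],p["rotation"],s["position"])
E
python3 -c "
import cv2,numpy as np
cv2.imwrite('pics/wm2.png',np.vstack([np.hstack([cv2.resize(cv2.imread(f'pics/w{i}.png')[:280],None,fx=.6,fy=.6) for i in q]) for q in [(3,4),(5,6),(7,7)]]))"
```

```text
3 7.2583 [ 13.0463  16.2305  79.0034   0.0087  84.7341 102.9566] [0.6315 0.2013 0.4322] [-14.5397   0.     -89.8562] [0.5591 0.2009 0.2605]
4 8.825 [-18.9814  14.3532  81.7049   0.0044  83.9435  70.9481] [ 0.6328 -0.1187  0.4316] [-14.564   -0.0149 -89.8713] [ 0.5601 -0.1192  0.26  ]
5 11.9833 [ -30.7467   26.5904   63.0174    0.0008   90.3884 -120.7471] [ 0.5662 -0.2997  0.4316] [-14.6894   0.0223  90.0459] [ 0.64 -0.3   0.26]
6 13.4917 [ -5.9371  24.0714  67.1658  -0.0039  88.7685 -95.8617] [ 0.6063 -0.0008  0.4315] [-14.6794   0.0273  89.9488] [ 0.68   -0.001   0.2599]
7 14.9583 [ 18.9185  22.4141  69.8057  -0.0058  87.7854 -71.0031] [0.5268 0.2793 0.4315] [-14.6841   0.0297  89.9468] [0.6005 0.2791 0.2599]
```

View pics/wm2.png

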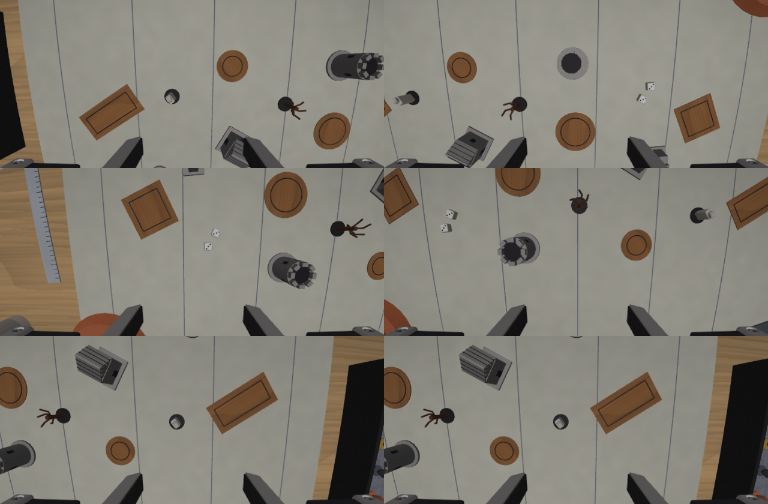

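```bash
cat > m.py <<'E'
from h import *
V=[pickle.load(open(f"pics/w{i}.pkl","rb")) for i in range(8)]
# depth noise
P,uv=cloud(V[1]); m=(abs(P[:,0]-.56)<.03)&(abs(P[:,1]+0.03)<.02); print("noise near tree",P[m,2].mean())
m=(abs(P[:,0]-.42)<.02)&(abs(P[:,1]-0.0)<.03);print("mat z",P[m,2].mean(),P[m,2].std())
plates={"large":(.49,-.114,'c',.088),"square":(.52,-.385,'r',.086),"long":(.53,.375,'r',.134),"small":(.63,.12,'c',.064)}
ys,xs=np.mgrid[:400,:640]
for n,(x,y,k,sz) in plates.items():
    for i,p in enumerate(V):
        hsv=cv2.cvtColor(p["img"],cv2.COLOR_RGB2HSV)
        b=((hsv[...,0]<22)&(hsv[...,1]>95)).astype(np.uint8)
        uv=project(p,[[x,y,.003]])[0]
        if not(0<uv[0]<640 and 0<uv[1]<400): continue
        cs,_=cv2.findContours(b,cv2.RETR_EXTERNAL,cv2.CHAIN_APPROX_NONE)
        for c in cs:
            if cv2.contourArea(c)<300 or cv2.pointPolygonTest(c,(float(uv[0]),float(uv[1])),False)<0: continue
            c=c[:,0,:]
            if c[:,0].min()<2 or c[:,0].max()>637 or c[:,1].min()<2 or c[:,1].max()>235: continue
            W=onplane(p,c,.003)[:,:2]
            if k=='c':
                A=np.c_[2*W,np.ones(len(W))];s=np.linalg.lstsq(A,(W**2).sum(1),rcond=None)[0]
                print(n,i,s[:2]*1e3,"d",2e3*np.sqrt(s[2]+s[0]**2+s[1]**2))
            else:
                r=cv2.minAreaRect((W*1e3).astype(np.float32));print(n,i,np.array(r[0]),np.array(r[1]),r[2])
    for i,p in enumerate(V):
        P,uv=cloud(p); m=(np.hypot(P[:,0]-x,P[:,1]-y)<.02)
        if m.sum()>300: print("   depth z",i,np.median(P[m,2])*1e3,P[m,2].std()*1e3)
E
python3 m.py
```

```text
noise near tree 0.0016618387923910316
mat z 0.1707261329239529 0.16214401861173494
large 0 [ 490.7667 -115.6166] d 86.18271579316925
large 1 [ 490.9905 -115.2041] d 85.82364162492611
large 5 [ 490.8446 -115.4928] d 86.02503317336014
   depth z 0 3.690197514745308 0.8215893906526501
   depth z 1 3.7596147229719823 0.8085441312645871
   depth z 2 3.872559074798665 0.8175573005371792
   depth z 3 3.713588649674832 0.8262587902517885
   depth z 4 3.5665716614706744 0.8027254941023647
   depth z 5 3.574571958028183 0.8381392337460302
   depth z 6 3.658708272470723 0.8461319665498989
   depth z 7 3.738719997132711 0.8059319781891974
square 0 [ 521.4604 -385.5754] [85.1515 85.3372] 25.03443145751953
square 5 [ 521.6219 -385.6282] [85.3632 85.3526] 25.180038452148438
   depth z 0 3.3854422238613346 0.8635819032834166
   depth z 1 3.4914731206268925 0.8255097749406982
   depth z 4 3.3020842644593817 0.8106487221682233
   depth z 5 3.2935284333426296 0.8404711017282015
   depth z 6 3.358198184169048 0.8569699222293325
long 2 [531.7191 379.1047] [ 63.7154 133.6092] 32.29591369628906
long 3 [531
[... 166 characters left out ...]
545
   depth z 2 3.248971356444308 0.8628643444937636
   depth z 3 3.1521109143520523 0.8019338942220395
   depth z 6 3.087379820638725 0.8390802300840939
   depth z 7 3.350871309270004 0.8227885453424795
small 3 [630.6713 121.2809] d 61.86543916269492
small 4 [630.4685 121.0085] d 62.245284040009274
small 6 [630.2679 121.2141] d 61.90386450028309
small 7 [630.6918 121.27  ] d 61.9966524127022
   depth z 1 3.7853252213086996 0.8847461417347634
   depth z 3 3.7761942725471065 0.8274914635958115
   depth z 4 3.611981792957464 0.8411786683907759
   depth z 5 3.5641602537946904 0.7560322414438041
   depth z 6 3.7552866422102538 0.8354168654756211
   depth z 7 3.8430202239175815 0.817880809866622
```

```bash
cat > fit.py <<'E'
from h import *
from scipy.optimize import minimize
def box(a,b,z0,z1): return np.array([[sx*a/2,sy*b/2,z] for sx in(-1,1) for sy in(-1,1) for z in(z0,z1)])
def cyl(d,z0,z1):
    t=np.linspace(0,2*np.pi,48,endpoint=False);return np.array([[d/2*np.cos(a),d/2*np.sin(a),z] for z in(z0,z1) for a in t])
M={"tower":[cyl(.064,0,.006),cyl(.048,0,.092)],
"house":[box(.062,.062,0,.006),np.vstack([box(.046,.046,0,.058),[[-.023,0,.085],[.023,0,.085]]])],
"wall":[box(.11,.04,0,.006),box(.1,.018,0,.042),box(.03,.018,0,.062)],
"column":[cyl(.04,0,.006),cyl(.024,0,.064)]}
S=3
def render(p,n,x,y,yaw,z0=0,roi=None):
    c,s=np.cos(yaw),np.sin(yaw);R=np.array([[c,-s,0],[s,c,0],[0,0,1]])
    u0,v0,w,h=roi
    im=np.zeros((h*S,w*S),np.uint8)
    for part in M[n]:
        uv=project(p,part@R.T+[x,y,z0])
        hull=cv2.convexHull(((uv-[u0-.5,v0-.5])*S-.5).astype(np.float32))
        cv2.fillConvexPoly(im,np.round(hull*16).astype(np.int32),255,shift=4)
    return cv2.resize(im,(w,h),interpolation=cv2.INTER_AREA)/255.
def mask(p,n,x,y,z0=0):
    "height mask around the object"
    d=p["depth"];P=np.full((400,640,3),np.nan)
    C,uv=cloud(p);P[uv[:,1],uv[:,0]]=C
    Z=cv2.medianBlur(np.nan_to_num(P[...,2]).astype(np.float32),5)
    r={"tower":.055,"house":.06,"wall":.075,"column":.035}[n]
    m=(Z>z0+.003)&(np.hypot(P[...,0]-x,P[...,1]-y)<r)
    m=cv2.morphologyEx(m.astype(np.uint8),cv2.MORPH_OPEN,np.ones((3,3)))
    k,l,st,_=cv2.connectedComponentsWithStats(m)
    return (l==1+np.argmax(st[1:,4])).astype(float) if k>1 else m.astype(float)
def visible(p,n,x,y):
    r={"tower":.06,"house":.06,"wall":.075,"column":.04}[n]
    t=np.linspace(0,6.28,16)
    uv=project(p,[[x+r*np.cos(a)*.7,y+r*np.sin(a)*.7,z] for a in t for z in(0,.08)])
    return uv[:,0].min()>3 and uv[:,0].max()<636 and uv[:,1].min()>3 and uv[:,1].max()<232
def fit(views,n,x,y,yaw=0,z0=0,verbose=True):
    data=[]
    for i,p in views:
        if not visible(p,n,x,y): continue
        m=mask(p,n,x,y,z0);vs,us=np.nonzero(m)
        if len(us)<50: continue
        u0,v0=max(us.min()-15,0),max(vs.min()-15,0);u1,v1=min(us.max()+15,640),min(vs.max()+15,400)
        data.append((i,p,m[v0:v1,u0:u1],(u0,v0,u1-u0,v1-v0)))
    def cost(q,dd):
        return sum(np.abs(render(p,n,q[0]/1e3,q[1]/1e3,q[2]*np.pi/180,z0,roi)-m).sum()/m.sum() for _,p,m,roi in dd)/len(dd)
    sq=n in("house","wall")
    def run(dd):
        best=None
        for a in (np.arange(0,180,15) if sq else [0]):
            c=cost([x*1e3,y*1e3,a],dd)
            if best is None or c<best[0]: best=(c,a)
        q0=np.array([x*1e3,y*1e3,best[1]])
        for k in range(2):
            r=minimize(cost,q0,args=(dd,),method="Nelder-Mead",options=dict(initial_simplex=q0+np.array([[0,0,0],[6,0,0],[0,6,0],[0,0,8]])/(1+2*k),xatol=.05,fatol=1e-4)) ;q0=r.x
        return r.x,r.fun
    res=run(data)
    if verbose:
        for d in data: print("  ",n,d[0],*run([d]))
        print(n,"ALL",*res)
    return res
if __name__=="__main__":
    V=[(i,pickle.load(open(f"pics/w{i}.pkl","rb"))) for i in range(8)]
    for n,x,y in [("tower",.632,-.105),("house",.467,.106),("wall",.41,-.296),("column",.39,.273)]: fit(V,n,x,y)
E
python3 fit.py
```

```text
tower 4 [ 632. -105.    0.] 1.0
   tower 5 [ 635.8638 -110.1679    6.4621] 0.08148384957847873
   tower 6 [ 632. -105.    0.] 1.0
tower ALL [ 635.8292 -110.1035    6.5259] 0.6938634713144518
   house 1 [462.8916 110.961  151.1585] 0.11973676132945353
   house 2 [462.4938 108.3457  60.5944] 0.036981277745608956
   house 7 [461.6764 108.4635  60.6358] 0.03472921320426905
house ALL [462.1467 109.2759  61.2696] 0.04865053982249606Traceback (most recent call last):
  File "fit.py", line 62, in <module>
    for n,x,y in [("tower",.632,-.105),("house",.467,.106),("wall",.41,-.296),("column",.39,.273)]: fit(V,n,x,y)
                                                                                                    ~~~^^^^^^^^^
  File "fit.py", line 55, in fit
    res=run(data)
  File "fit.py", line 49, in run
    c=cost([x*1e3,y*1e3,a],dd)
  File "fit.py", line 44, in cost
    return sum(np.abs(render(p,n,q[0]/1e3,q[1]/1e3,q[2]*np.pi/180,z0,roi)-m).sum()/m.sum() for _,p,m,roi in dd)/len(dd)
           ~~~~~~~~~~~~~~~~~~~~~~~~~~~~~~~~~~~~~~~~~~~~~~~~~~~~~~~~~~~~~~~~~~~~~~~~~~~~~~~~~~~~~~~~~~~~~~~~~~~~^~~~~~~~
ZeroDivisionError: division by zero
```

```bash
python3 - <<'E'
from fit import *
out=[]
for i,n,x,y in [(4,"tower",.632,-.107),(6,"tower",.632,-.107),(1,"house",.462,.108),(0,"wall",.41,-.296),(2,"column",.39,.273),(5,"tower",.632,-.107)]:
    p=pickle.load(open(f"pics/w{i}.pkl","rb"));m=mask(p,n,x,y)
    uv=project(p,[[x,y,.02]])[0].astype(int);im=p["img"].copy();
    print(i,n,uv,m.sum(),(p["depth"][uv[1]-40:uv[1]+40,uv[0]-40:uv[0]+40]==0).mean())
    e=cv2.morphologyEx(m.astype(np.uint8),cv2.MORPH_GRADIENT,np.ones((3,3)))>0
    im[e]=[255,0,0]; im=cv2.copyMakeBorder(im,70,70,70,70,cv2.BORDER_CONSTANT)
    out.append(cv2.resize(im[uv[1]:uv[1]+140,uv[0]:uv[0]+140],(260,260)))
cv2.imwrite("pics/masks.png",np.vstack([np.hstack(out[:3]),np.hstack(out[3:])])[...,::-1])
E
```

```text
4 tower [311 109] 9323.0 0.00390625
6 tower [232 130] 8131.0 0.00484375
1 house [214 152] 3194.0 0.00359375
0 wall [292 177] 38605.0 0.0025
2 column [326 194] 876.0 0.00359375
5 tower [478 164] 3312.0 0.00359375
```

View pics/masks.png

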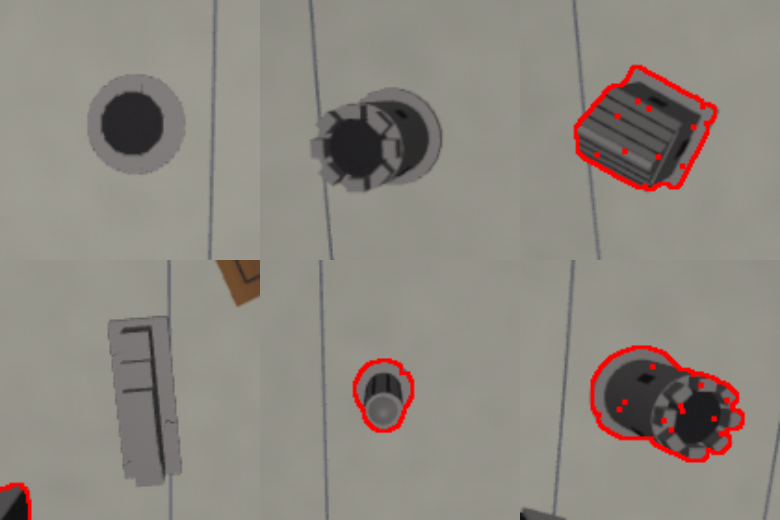

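```bash
python3 - <<'E'
s=open('fit.py').read()
s=s.replace('m=(Z>z0+.003)&(','m=(Z>z0+.003)&(Z<z0+.1)&(np.arange(400)[:,None]<236)&(')
s=s.replace("cv2.MORPH_OPEN,np.ones((3,3)))","cv2.MORPH_OPEN,np.ones((3,3)));m=cv2.morphologyEx(m,cv2.MORPH_CLOSE,np.ones((5,5)))")
open('fit.py','w').write(s)
E
python3 fit.py
```

```text
tower 4 [ 636.3452 -109.8871    1.3409] 0.035181215986169544
   tower 5 [ 635.8638 -110.1679    6.4621] 0.07145513305531605
   tower 6 [ 635.8962 -108.8303    1.3314] 0.08663212015707866
tower ALL [ 636.2038 -109.8301    6.8169] 0.06592325200303978
   house 1 [462.8634 110.9817 151.1671] 0.11492789255440168
   house 2 [462.4938 108.3457  60.5944] 0.03368927368927369
   house 7 [461.7998 108.4932  60.8006] 0.030494394231244136
house ALL [461.9527 109.13    61.5983] 0.045120533586118984Traceback (most recent call last):
  File "fit.py", line 62, in <module>
    for n,x,y in [("tower",.632,-.105),("house",.467,.106),("wall",.41,-.296),("column",.39,.273)]: fit(V,n,x,y)
                                                                                                    ~~~^^^^^^^^^
  File "fit.py", line 55, in fit
    res=run(data)
  File "fit.py", line 49, in run
    c=cost([x*1e3,y*1e3,a],dd)
  File "fit.py", line 44, in cost
    return sum(np.abs(render(p,n,q[0]/1e3,q[1]/1e3,q[2]*np.pi/180,z0,roi)-m).sum()/m.sum() for _,p,m,roi in dd)/len(dd)
           ~~~~~~~~~~~~~~~~~~~~~~~~~~~~~~~~~~~~~~~~~~~~~~~~~~~~~~~~~~~~~~~~~~~~~~~~~~~~~~~~~~~~~~~~~~~~~~~~~~~~^~~~~~~~
ZeroDivisionError: division by zero
```

```bash
python3 - <<'E'
from h import *
for i,(x,y,yaw) in enumerate([(0.31,0.25,0),(0.35,0.08,30),(0.31,-0.31,0)]):
    try:
        robot.movep([x,y,0.23],[180,0,yaw]); robot.sleep(0.3)
    except robot.Unreachable as e: print(i,e); continue
    p=grab(f"w{i+8}"); s=robot.get_state(); print(i+8,s["time_s"],s["q"],s["position"])
E
sed -i 's/range(8)\]/range(11)]/; s/print(n,"ALL"/print(n,"ALL",len(data)/' fit.py
sed -i 's/^        if not visible(p,n,x,y): continue/        if not visible(p,n,x,y) or (n=="house" and i==1): continue/' fit.py; python3 fit.py
python3 -c "
import cv2,numpy as np
cv2.imwrite('pics/wm3.png',np.vstack([cv2.resize(cv2.imread(f'pics/w{i}.png')[:280],None,fx=.7,fy=.7) for i in (8,9,10)]))"
```

```text
8 18.0917 [ 28.8448  -0.3875 103.4745  -0.0012  76.9177 118.8478] [0.3101 0.25   0.23  ]
9 19.3833 [  1.8017  -4.0761 106.9374   0.0017  77.146   61.7402] [0.3499 0.0805 0.23  ]
10 21.1917 [-54.0371   3.2593  99.6676   0.0029  77.0643  35.8924] [ 0.3103 -0.3095  0.2301]
   tower 4 [ 636.3452 -109.8871    1.3409] 0.035181215986169544
   tower 5 [ 635.8638 -110.1679    6.4621] 0.07145513305531605
   tower 6 [ 635.8962 -108.8303    1.3314] 0.08663212015707866
tower ALL 3 [ 636.2038 -109.8301    6.8169] 0.06592325200303978
   house 2 [462.4938 108.3457  60.5944] 0.03368927368927369
   house 7 [461.7998 108.4932  60.8006] 0.030494394231244136
   house 9 [462.9388 109.2322  60.4114] 0.025512026106474565
house ALL 3 [462.4663 108.8101  60.4832] 0.03659739358354185
   wall 10 [ 402.2476 -303.3626    4.984 ] 0.023109469230526345
wall ALL 1 [ 402.2476 -303.3626    4.984 ] 0.023109469230526345
   column 8 [387.9388 278.4603   4.0638] 0.05916159567275186
   column 9 [387.8629 278.4239   6.2865] 0.07032097242566751
column ALL 2 [387.8771 278.4424   4.8954] 0.06592439346544579
```

View pics/wm3.png

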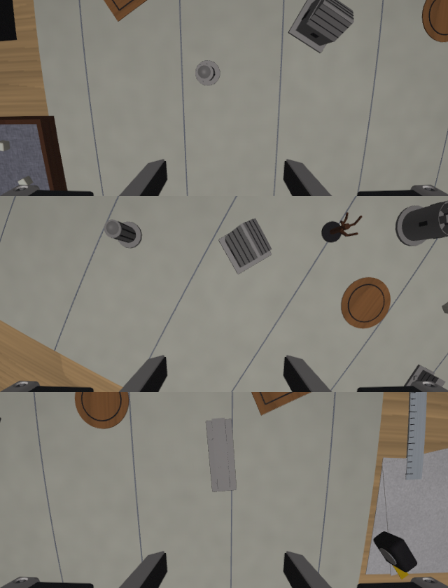

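```bash
cat > pp.py <<'E'
from h import *
def prec(pos,yaw,n=2,vel=.1):
    "straight move to pos with readback correction"
    t=np.array(pos,float);c=t.copy()
    for k in range(n):
        robot.movel(list(c),[180,0,yaw],vel=vel);robot.sleep(.15)
        e=t-robot.get_state()["position"]; c=c+e
    return c
def pick(x,y,yaw,z,opening,N=20):
    robot.move_gripper(opening)
    robot.movep([x,y,.2],[180,0,yaw])
    c=prec([x,y,z+.07],yaw)
    c=c.copy();c[2]-=.07
    st=robot.movel(list(c),vel=.1,f_stop=8);robot.sleep(.1)
    s=robot.get_state();print("at grasp stop?",st,s["position"],s["eef_rot"])
    robot.move_gripper(0.0,N);robot.sleep(.2)
    s=robot.get_state();print("gripped width mm",s["gripper_width"]*94,s["position"],s["wrist_force"])
    f0=s["wrist_force"]
    robot.movel([c[0],c[1],.2],vel=.15);robot.sleep(.2)
    s=robot.get_state();print("lifted width mm",s["gripper_width"]*94,"dF",s["wrist_force"]-f0,"t",s["time_s"],"q6",s["q"][5])
def place(x,y,yaw,z,opening):
    robot.movep([x,y,.2],[180,0,yaw])
    c=prec([x,y,z+.02],yaw,n=3)
    c=c.copy();c[2]-=.017;robot.movel(list(c),vel=.05)
    robot.sleep(.2);f0=robot.get_state()["wrist_force"]
    c[2]-=.008
    st=robot.movel(list(c),vel=.012,f_stop=2.5)
    s=robot.get_state();print("contact",st,s["position"],s["eef_rot"],"exp z",z,"dF",s["wrist_force"]-f0)
    robot.move_gripper(opening);robot.sleep(.1)
    s=robot.get_state();p=s["position"]
    robot.movel([p[0],p[1],.2],vel=.15)
    print("t",robot.get_state()["time_s"],"q6",s["q"][5])
E
python3 - <<'E'
from pp import *
pick(.6361,-.1098,0,.036,.85)
save(robot.snapshot("scene"),"s1")
E
```

```text
at grasp stop? False [ 0.6368 -0.1101  0.0369] [179.9679  -0.1037   0.0015]
gripped width mm 47.955975755290055 [ 0.6361 -0.1098  0.0361] [-0.8347  1.1007  1.2976]
lifted width mm 47.83233555535064 dF [ 1.0488 -1.0621 -2.678 ] t 27.9 q6 74.03306874262992
```

View pics/s1.png

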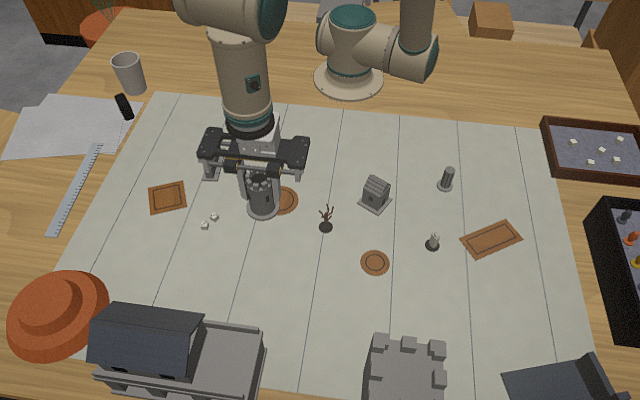

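The tower (262,195) is held upright and clear of the mat, with a grip width of 48 mm as expected. Next I'll place it and look again.

```bash
python3 - <<'E'
from pp import *
place(.4908,-.1154,0,.039,.85)
robot.movep([.42,-.115,.26],[180,0,0]);robot.sleep(.3)
grab("t1")
E
python3 - <<'E'
from fit import *
fit([(0,pickle.load(open("pics/t1.pkl","rb")))],"tower",.4908,-.1154,z0=.003)
E
```

```text
contact True [ 0.491  -0.1155  0.0389] [179.9887  -0.0242   0.0076] exp z 0.039 dF [1.0169 0.3535 5.1583]
t 34.1917 q6 68.86015259714976
   tower 0 [ 491.314  -115.319     2.5301] 0.03806496247449404
tower ALL 1 [ 491.314  -115.319     2.5301] 0.03806496247449404
```

View pics/t1.png

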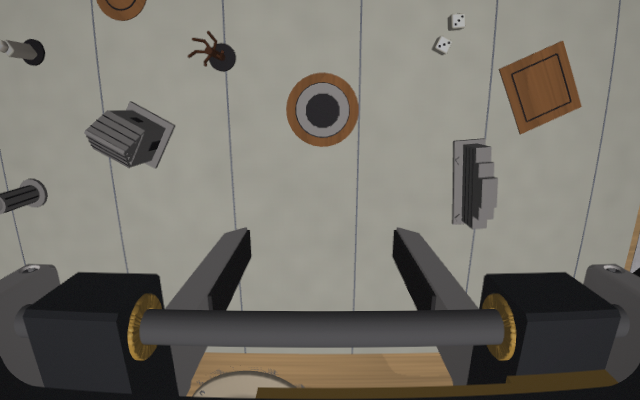

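The tower sits centred on its plate at (323,110), about 0.5 mm off. Next is the house.

```bash
python3 - <<'E'
from pp import *
pick(.4625,.1087,60.5,.032,.85)
place(.5215,-.3856,25.1,.035,.85)
robot.movep([.45,-.385,.26],[180,0,0]);robot.sleep(.3)
grab("t2")
print(robot.get_state()["time_s"])
E
python3 - <<'E'
from fit import *
p=pickle.load(open("pics/t2.pkl","rb"))
fit([(0,p)],"house",.5215,-.3856,z0=.003)
E
```

```text
at grasp stop? False [0.4632 0.1088 0.0326] [179.9242  -0.053   60.502 ]
gripped width mm 45.89460192651001 [0.4625 0.1087 0.0321] [-0.3396  0.3822  2.1803]
lifted width mm 45.77528430398397 dF [ 0.5783 -0.0139 -3.6759] t 41.0667 q6 34.321591149731844
contact True [ 0.5217 -0.3858  0.035 ] [179.9683  -0.011   25.0994] exp z 0.035 dF [-0.2066 -0.6874  6.0681]
t 48.575 q6 22.277558605120554
49.3833
   house 0 [ 522.2397 -385.4477   25.2507] 0.0260017362232123
house ALL 1 [ 522.2397 -385.4477   25.2507] 0.0260017362232123
```

View pics/t2.png

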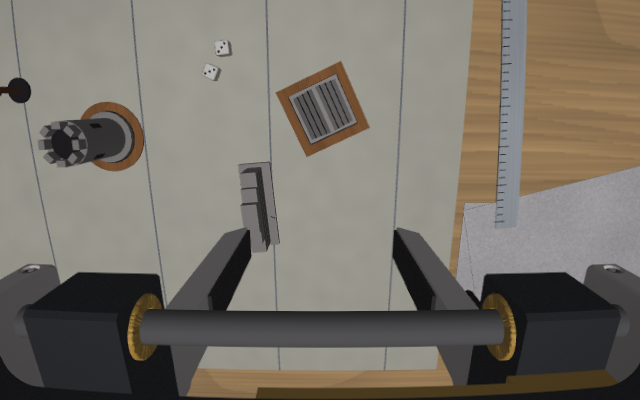

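The house is square and centred at (322,108). Next is the wall.

```bash
python3 - <<'E'
from pp import *
pick(.4022,-.3034,5.0,.025,.6)
place(.5318,.3790,122.3,.028,.6)
robot.movep([.45,.36,.26],[180,0,0]);robot.sleep(.3)
grab("t3")
print(robot.get_state()["time_s"])
E
python3 - <<'E'
from fit import *
p=pickle.load(open("pics/t3.pkl","rb"))
fit([(0,p)],"wall",.5318,.3790,z0=.003)
E
```

```text
at grasp stop? False [ 0.4027 -0.3039  0.0256] [179.9303  -0.0591   5.0046]
gripped width mm 17.661854795512514 [ 0.4022 -0.3034  0.025 ] [0.5276 0.2521 0.9767]
lifted width mm 17.870514401899396 dF [-0.443   0.174  -1.3245] t 55.5667 q6 40.05339231174362
contact True [0.532  0.3791 0.028 ] [179.9621   0.0009 122.2983] exp z 0.028 dF [ 1.3383 -0.549   6.0538]
t 63.9 q6 -2.9252388426419693
66.1333
   wall 0 [532.1935 378.8644 122.3908] 0.02832628637835967
wall ALL 1 [532.1935 378.8644 122.3908] 0.02832628637835967
```

View pics/t3.png

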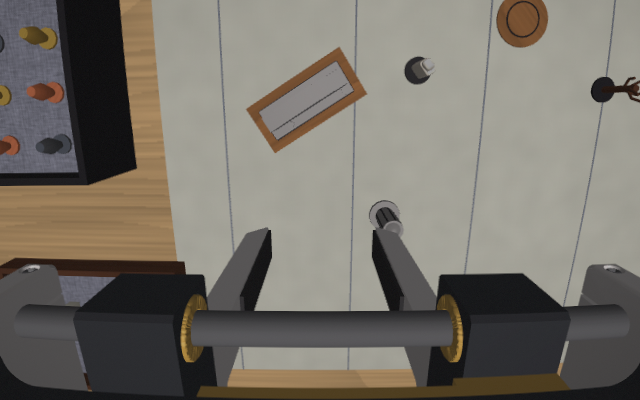

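The wall is lined up on its plate at (306,100), under 0.5 mm and about 0.1° off. The column is last.

```bash
python3 - <<'E'
from pp import *
pick(.3879,.2784,0,.03,.6,15)
place(.6305,.1212,0,.033,.6)
robot.movep([.55,.12,.26],[180,0,0]);robot.sleep(.3)
grab("t4")
robot.movep([.42,0,.35],[180,0,0]);robot.sleep(.3)
grab("t5")
save(robot.snapshot("scene"),"s5")
print(robot.get_state()["time_s"])
E
python3 - <<'E'
from fit import *
p=pickle.load(open("pics/t4.pkl","rb"))
fit([(0,p)],"column",.6305,.1212,z0=.003)
def plate(p,x,y):
    hsv=cv2.cvtColor(p["img"],cv2.COLOR_RGB2HSV);b=((hsv[...,0]<22)&(hsv[...,1]>95)).astype(np.uint8)
    uv=project(p,[[x,y,.003]])[0]
    for c in cv2.findContours(b,cv2.RETR_EXTERNAL,cv2.CHAIN_APPROX_NONE)[0]:
        if cv2.contourArea(c)>300 and cv2.pointPolygonTest(c,(float(uv[0]),float(uv[1])),False)>0:
            W=onplane(p,c[:,0],.003)[:,:2];s=np.linalg.lstsq(np.c_[2*W,np.ones(len(W))],(W**2).sum(1),rcond=None)[0];print("plate",s[:2]*1e3,2e3*np.sqrt(s[2]+s[0]**2+s[1]**2))
plate(p,.6305,.1212);plate(pickle.load(open("pics/t1.pkl","rb")),.4908,-.1154)
E
```

```text
at grasp stop? False [0.3885 0.2788 0.0306] [-179.9583   -0.0836    0.0028]
gripped width mm 23.58122696032946 [0.3879 0.2784 0.03  ] [ 0.4522 -0.4639  1.3519]
lifted width mm 23.46508422819507 dF [-0.1094 -0.2073 -2.0323] t 71.8333 q6 117.31489796569025
contact True [0.6307 0.1212 0.0329] [179.9995  -0.0297   0.0004] exp z 0.033 dF [-0.3911  0.7937  4.4827]
t 78.6583 q6 94.67622674016005
80.7
   column 0 [630.799  121.2031  -2.7694] 0.05987795575896262
column ALL 1 [630.799  121.2031  -2.7694] 0.05987795575896262
plate [630.5778 121.3032] 61.86552105485356
plate [ 490.8937 -115.2015] 85.86293615838977
```

View pics/t4.png

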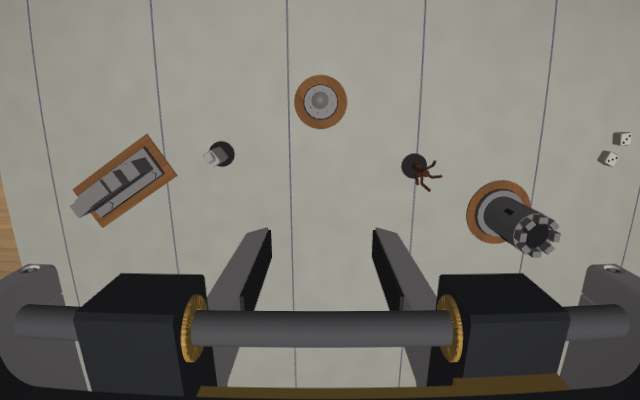

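View pics/s5.png

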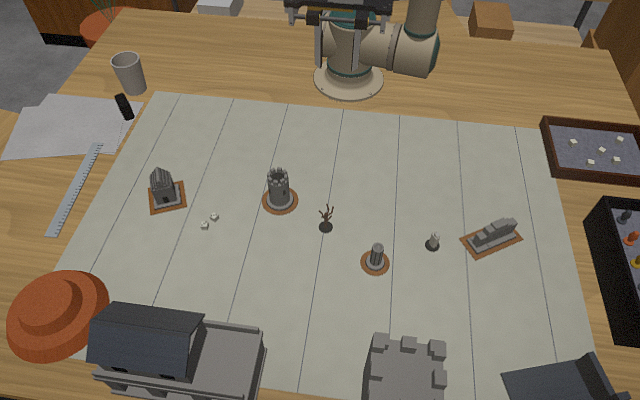

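The column at (320,102) is centred. The scene picture shows all four pieces upright on their plates, with the tree (326,220) and stone (432,242) where they started.

```bash
python3 -c "
from h import *
robot.finish_job();print(robot.get_state()['time_s'])"
```

```text
the job is handed in; nothing more can be done
the job is handed in; nothing more can be done
```

All four pieces are standing upright on their matching plates, and I handed the job in at about 81 s of the 120 s. I placed them in the order listed: tower, house, wall, column. Each was lowered slowly until it touched the plate and then released.

| Piece | Off plate centre (wrist camera) | Turn error |
|---|---|---|
| Tower | about 0.4 mm | any yaw allowed |
| House | about 0.75 mm | about 0.15° |
| Wall | about 0.4 mm | about 0.1° |
| Column | about 0.25 mm | any yaw allowed |

- **Height:** contact came within 0.1 mm of the height I expected for every piece.
- **Bystanders:** in the last scene picture the tree and stone appear at the same pixels as at the start, with the gripper well clear of everything.
- **One check that disagreed:** one of the first house views fitted badly, about 2.5 mm and 90° away from the others. I left it out because the other three views agreed with each other.

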